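# Small grinding balls to the wash basket

## Task

The small grinding balls have to be washed and the large ones stay in their pan. Put the chute's lever fully over so that its flap sends balls to the round wire basket, then take the pan with the small balls by its grip and tip it over the funnel so that all five run through the chute into the basket. Set the empty pan back down flat on the bench, and leave the basket, the tray, the other pan and the other things where they stand.

Things in the scene. Friction and masses are not known exactly. Their poses are not given: they have to be found in the camera images.
- chute: two-way diverter chute of sheet steel with clear front windows, its stand fixed to the bench (base plate 150 x 118). Origin on the bench under its middle; x points away from its front (lever side), z up. Under its funnel and flap one leg slopes 35 degrees down to +y and one to -y; they end 90 from the middle, 57 high, just over whichever vessel stands there
- funnel_mouth (a point): centre of the round funnel's mouth at rim height: 217 above the bench, 116 across inside, narrowing to 45 across over 45 of depth
- flap (a joint): angle of flap and lever, -0.48 to 0.48 rad (stops); friction holds it anywhere, 1 N at the lever moves it. Shaft along the chute's x axis, 120 above the bench; the flap stands up from it inside, the lever in front, in line. Positive: both lean to the chute's -y, shutting that leg, so balls leave at +y. Negative: they lean to +y and balls leave at -y. Near 0 both legs are open
- lever_grip (a point): middle of the lever's black grip, 12 wide across its swing, 18 along the shaft, 36 long; 62 from the shaft axis, 88 in front of the chute's middle (26 from the funnel's rim), 182 above the bench when upright
- basket: round steel wire wash basket, 92 across, 46 high, loose, under one of the chute's exits (either one); origin: centre of its underside
- tray: square steel tray, 92 x 92 x 44, loose, under the chute's other exit; origin: centre of its underside
- pan_small: the pan that holds the five small balls: low steel pan, inside 66 x 66, walls 27 high and 2.5 thick, floor 3 thick. Origin: middle of its underside; x points to its open pouring nose, z up. The nose rises 15 degrees from x = +31 to its edge at x = +67, as wide as the pan; balls stay in while the pan is level and run out when it is tipped nose down by 40 degrees. Black grip bar behind its back wall (-x)
- pan_small_grip (a point): middle of that pan's grip bar, 46 long along the pan's x, 14 wide, 17 tall; at x = -73 and 40 above the underside of the pan, 36 behind its back wall
- pan_small_nose (a point): middle of that pan's nose edge, where balls run off; at x = +67, 12.5 above the underside
- pan_large: a like pan (same sizes) that holds the three large balls; it stays where it is. Origin and axes as for the other pan
- ball_15_1: small steel grinding ball, 15 across, 14 g; origin at its centre
- ball_15_2: small steel grinding ball, 15 across, 14 g; origin at its centre
- ball_15_3: small steel grinding ball, 15 across, 14 g; origin at its centre
- ball_15_4: small steel grinding ball, 15 across, 14 g; origin at its centre
- ball_15_5: small steel grinding ball, 15 across, 14 g; origin at its centre
- ball_20_1: large steel grinding ball, 20 across, 33 g, in the other pan; origin at its centre
- ball_20_2: large steel grinding ball, 20 across, 33 g, in the other pan; origin at its centre
- ball_20_3: large steel grinding ball, 20 across, 33 g, in the other pan; origin at its centre
- tube: bystander: 50 ml conical tube standing on its cap, 38 across, 115 high, loose; origin: centre of its underside
- bottle: bystander: media bottle under foil, 87 across, 182 high, loose; origin: centre of its underside. Two more such bottles, a can 230 high, a spray bottle 270 high, flat petri dishes and a pen also stand about, fixed; a wall shelf hangs 600 above the back of the bench (x over 0.72 m)
Mind the look-alikes: they are no part of the job. What is shaped like the pan_large but pink is not meant.

How it is judged:
By the outcome, as a careful person would: the job done as asked, in the order asked, and still so for the second after the job is handed in, with the robot touching nothing.
It also fails if it takes over 67 s, if anything falls off the work surface, if the arm or the gripper's body presses on something with over 40 N, if the wrist force passes 120 N, or if a joint passes its speed limit or range.

## Robot

A 6-joint arm with a two-finger parallel gripper is mounted at the origin on a cart in front of the work surface, level with it; the furniture and walls round the work are solid. World frame = base frame: x ahead of the robot, y to its left, z up, the work surface at z = 0. Lengths are in m, angles in rad, forces in N, time in s.
With the tool pointing down it reaches from about 0.35 to 0.775 m from the base axis. Payload 5.5 kg.
Tool frame: the origin (TCP) lies at the very end of the fingers, on their centre line; the grasp point (between the pads) lies 19 mm behind it (env.grip_point_offset is the distance from the TCP to the grasp point, in m); z points along the fingers, y is the line along which they close (so a half turn about z gives the same grasp; the last joint's range is limited). The gripper opens to 85 mm and grips with 20 to 120 N. Pads are 22 mm wide; open, the fingers measure 114 mm over their backs; the gripper's body (76 mm by 85 mm) begins 54 mm behind the grasp point. The pads swing forward as they close: fully open they stand 13 mm farther back than shut.
Start: joints at [-1.347, 0.313, 0.046, 1.304, 0, 1.431], TCP at [0.205, -0.537, 0.231] pointing down, gripper open.
Joint ranges: [-2.76, 2.76], [-0.86, 1.69], [-1.03, 1.26], [-2.2, 2.34], [-1.47, 1.5], [-3.14, 3.14]. Speed limits (rad/s): [2.57, 2.57, 3.14, 3.14, 3.14, 3.14].

## Interface

Orientations are given as a unit quaternion [w, x, y, z].
In Python, from workcell import sensors, imaging, workorder, env gives the robot as it stands.
- The arm moves only by the shell command python3 -m handwheel 'ROWS' [FORCE]. ROWS is JSON, a list of rows, each a list of 5 numbers: the shift along the tool's x, y, z in mm, then the turn about the tool's z in rad, then the opening, from 0 (shut) to 1 (fully open). A call has 1 to 8 rows; each row is the pose to reach, as a shift and turn from the pose commanded when the call began, along the tool's axes at that moment; what a row does not reach only later rows make up. A row lasts 1/10 s, in which the tool goes at most 50 mm and 8.59 degrees, less where a joint would pass 70% of its speed; a pose out of reach is approached as far as the arm can. A call with a gripper value outside its range is refused whole. The fingers move at their own pace and stop on an object; FORCE is the grip in N (left out, the last holds). Time passes only in rows, so rows that repeat a pose let the fingers close. It gives the time, the measured TCP pose, the force, the opening and the grip force at its end, in the units of the state.
- sensors.get_state(): the state, without advancing time (a new reading comes with each control period).
- imaging.read_camera(name): name is "scene" or "top" or "wrist"; returns a dict with "color" (384x512x3 uint8, blue, green, red), "z_map" (384x512 float32, m along the optical axis (not along the pixel's ray), 0 where there is no reading), "fx", "fy", "cx", "cy" (pixels), "xyz" and "rotation" of the camera in the world. Camera axes: x right, y down, z forward; pixel columns grow to the right and rows downward; lengths in m; the calibration is good to about 2 mm. A picture is of the moment at which its call begins.
- workorder.hand_in(): hands the job in; it is judged then, once.
The state is a dict: "clock": time; "joint_pos": joint angles; "qvel": joint speeds; "tau": joint torques, N m; "tcp_pos": TCP position; "orientation": TCP orientation; "wrist_force": force on the tool from outside, world axes, zero at the start; "ft_torque": the same for the moment, N m; "finger_gap": finger opening in m; "grip_force": force on a finger pad.
Only numpy, scipy, OpenCV 4.12 (cv2) and the standard library are available. Lean on these libraries where they do the work, as an engineer would, in place of code of your own. Each camera call takes 0.05 s, during which the arm holds its last target. There are 200 camera calls.

## Working session

There is one attempt and no reset: what is moved stays moved. The work goes in short steps, Python scripts to look and compute and a shell command to move; the robot and the scene stay as the last step left them, time stands still between calls to the robot, and variables do not carry over. Pictures are saved under pics/ and viewed, at most 10 in all, crops included, and the job is handed in when it is done.

```bash
mkdir -p pics; ls
python3 - <<'E'
from workcell import sensors, imaging, env
import cv2,numpy as np
print(sensors.get_state()); print(env.grip_point_offset)
for n in("scene","top"):
    c=imaging.read_camera(n); np.savez(f"{n}.npz",**c)
    print(n,c["fx"],c["fy"],c["cx"],c["cy"],c["xyz"],c["rotation"])
    cv2.imwrite(f"pics/{n}0.png",cv2.resize(c["color"],(800,600),interpolation=cv2.INTER_CUBIC))
E
```

```text
pics
{'clock': 0.0, 'joint_pos': array([-1.34659698e+00,  3.13980928e-01,  4.49712227e-02,  1.30358040e+00,
       -1.22626107e-05,  1.43120922e+00]), 'qvel': array([ 1.90465180e-04,  9.92403093e-04, -1.27003975e-03, -6.67902458e-04,
        1.15113860e-03, -4.64365914e-05]), 'tau': array([ 1.67017475e-03, -4.80628538e+01,  2.98532420e+01,  1.93752546e-02,
        2.82061461e-05, -4.09508289e-06]), 'tcp_pos': array([ 0.20447456, -0.53687303,  0.23041676]), 'orientation': array([-8.95828264e-04,  9.83502590e-01,  1.80891823e-01, -4.40584389e-05]), 'wrist_force': array([ 0.54855748, -0.27678235,  0.19601732]), 'ft_torque': array([-0.06257011, -0.00150772, -0.01932764]), 'grip_force': 0.0, 'finger_gap': 0.08510722418890374}
0.0187
scene 371.0479879746079 371.0479879746079 251.7981273907459 187.2184830868662 [-0.48025142 -0.7017379   0.70577932] [-0.46629986  0.74563681 -0.3964005   0.26354663]
top 423.76854077124057 423.76854077124057 256.80049422396996 191.73584191528352 [ 0.43521758 -0.07899265  1.47087011] [-0.0267049   0.71600722 -0.6969756   0.029078  ]
```

View pics/scene0.png

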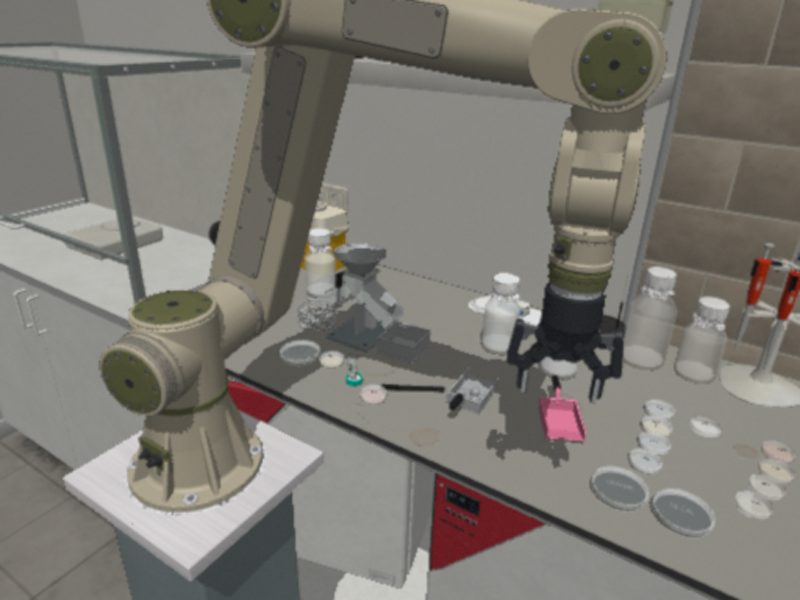

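View pics/top0.png

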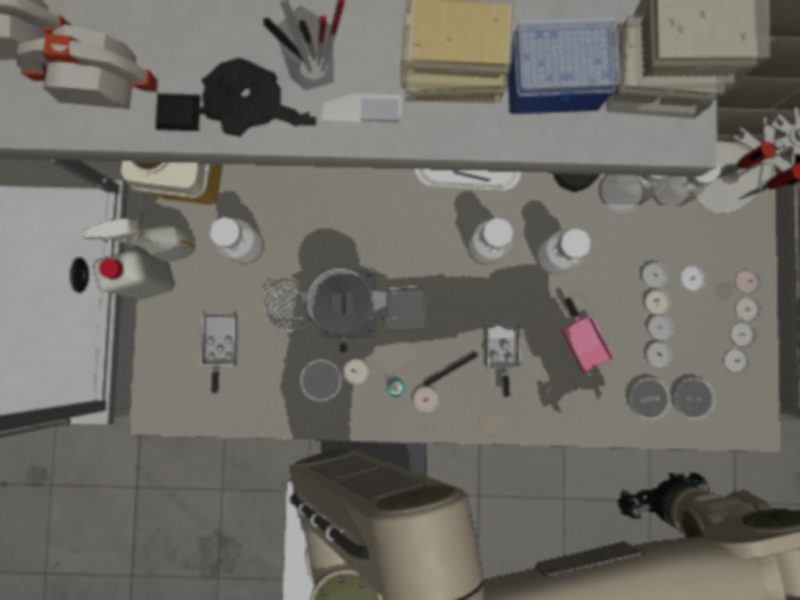

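The top view shows the basket at (285,303) on the left (+y world), the tray at (405,308), the lever at (343,347), and candidate pans at (219,340) and (502,345). The pink pan at (587,343) is the look-alike. Next I'll enlarge both grey pans and the chute, and measure.

```bash
cat > h.py <<'E'
import numpy as np
from scipy.spatial.transform import Rotation as R
def Rm(q): return R.from_quat(np.asarray(q)[[1,2,3,0]]).as_matrix()
def cloud(c):
    z=c["z_map"]; v,u=np.mgrid[:z.shape[0],:z.shape[1]]
    p=np.stack([(u-c["cx"])/c["fx"]*z,(v-c["cy"])/c["fy"]*z,z],-1)
    P=p@Rm(c["rotation"]).T+np.asarray(c["xyz"]); P[z==0]=np.nan
    return P
E
python3 - <<'E'
from h import *; import cv2
c=dict(np.load("top.npz")); P=cloud(c); im=c["color"]
s=512/800
def pt(u,v):
    u*=s;v*=s; return P[int(v)-1:int(v)+2,int(u)-1:int(u)+2].reshape(-1,3)
for n,u,v in [("panL",219,340),("panLgrip",215,382),("panR",502,345),("panRgrip",506,385),("lever",343,347),("bench",450,420),("basket",285,303),("tray",405,308),("tube",395,387),("bottleL",228,233),("panRnose",503,326),("fun",343,300),("disc",320,380)]:
    print(n,np.nanmedian(pt(u,v),0).round(4))
# funnel rim fit
Z=P[...,2]
m=(Z>.205)&(Z<.23)&(P[...,0]>.3)&(P[...,0]<.65)&(P[...,1]>-.15)&(P[...,1]<.25)
q=P[m]; (cx,cy),r=cv2.minEnclosingCircle(q[:,:2].astype(np.float32)); print("funnel",cx,cy,r,len(q))
crops=[]
for u,v in [(219,350),(502,355),(343,315)]:
    u*=s;v*=s; crops.append(cv2.resize(im[int(v)-45:int(v)+45,int(u)-30:int(u)+30] if u!=343*s else im[int(v)-45:int(v)+45,int(u)-60:int(u)+60],None,fx=3.3 if u!=343*s else 3.3,fy=5 if 0 else 3.3,interpolation=cv2.INTER_CUBIC))
cv2.imwrite("pics/crop1.png",np.hstack(crops))
# black grips
hsv=im.max(2)
for n,u,v in [("L",215,380),("R",506,383),("lev",343,347)]:
    u=int(u*s);v=int(v*s); w=np.zeros(hsv.shape,bool); w[v-14:v+14,u-10:u+10]=1
    k=w&(hsv<50)
    q=P[k]; print(n,k.sum(),np.nanmedian(q,0).round(4),np.nanmin(q,0).round(4),np.nanmax(q,0).round(4))
E
```

```text
panL [0.4529 0.3184 0.0018]
panLgrip [0.3623 0.3124 0.0467]
panR [ 0.459  -0.3044  0.0194]
panRgrip [ 0.3722 -0.3078  0.0475]
lever [0.442  0.0287 0.2001]
bench [ 2.918e-01 -1.963e-01  2.000e-04]
basket [0.54   0.1776 0.    ]
tray [ 0.5332 -0.0905  0.0036]
tube [ 0.3608 -0.071   0.012 ]
bottleL [0.6598 0.2649 0.1812]
panRnose [ 0.5005 -0.3051  0.0105]
fun [0.5375 0.0355 0.1205]
disc [0.3701 0.0931 0.0159]
funnel 0.5182120203971863 0.03457561880350113 0.07358803600072861 515
L 25 [0.359  0.3116 0.0458] [0.3454 0.3086 0.0388] [0.379 0.316 0.052]
R 26 [ 0.3723 -0.3086  0.0491] [ 0.3524 -0.3118  0.0373] [ 0.3888 -0.3036  0.0542]
lev 18 [0.442  0.0288 0.1982] [0.4359 0.0256 0.1221] [0.448  0.0322 0.2061]
```

View pics/crop1.png

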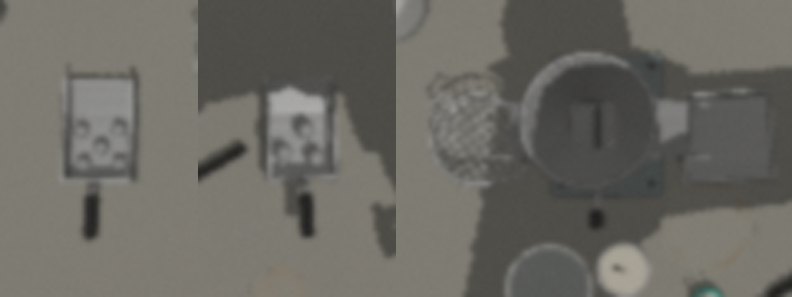

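The left pan, top (219,340), holds five small balls and has a grey body, so it is pan_small. The right pan, (502,345), holds three large balls. The pink pan is excluded. The basket is on world +y, which is chute −y, so the lever must lean to world −y. I'll refine the funnel and pan axes next.

Run:
```python
from h import *; import cv2
from scipy.optimize import least_squares
c=dict(np.load("top.npz")); P=cloud(c); X,Y,Z=P[...,0],P[...,1],P[...,2]
m=(Z>.211)&(Z<.23)&(X>.4)&(X<.65)&(Y>-.1)&(Y<.15)
q=P[m]; print(len(q),q.min(0),q.max(0))
f=least_squares(lambda p:np.hypot(q[:,0]-p[0],q[:,1]-p[1])-p[2],[.53,.03,.06],loss="soft_l1",f_scale=.002); print("fun",f.x,f.cost)
for n,x,y,z0,z1 in [("panL",.44,.315,.02,.035),("panR",.455,-.305,.02,.035),("tray",.53,-.085,.035,.05),("plate",.53,.03,.002,.02),("basket",.53,.13,.03,.055)]:
    w=.075
    m=(abs(X-x)<w)&(abs(Y-y)<w)&(Z>z0)&(Z<z1); q=P[m]
    r=cv2.minAreaRect((q[:,:2]*1000).astype(np.float32)); print(n,len(q),r)
m=(X>.40)&(X<.465)&(abs(Y-.03)<.05)&(Z>.12); print("lever",P[m].round(3)[:20])
```

```text
349 [ 0.47069692 -0.02377153  0.21102049] [0.5908628  0.09853502 0.22441525]
fun [0.53052724 0.03703491 0.05760792] 0.0008284436164275393
panL 118 ((442.0360107421875, 315.34161376953125), (73.09654235839844, 120.13558197021484), 89.42337799072266)
panR 138 ((449.09783935546875, -305.0713195800781), (121.77948760986328, 72.90210723876953), 1.2829092741012573)
tray 113 ((531.2855224609375, -90.61324310302734), (94.17366790771484, 92.38449096679688), 3.922830820083618)
plate 299 ((530.2606201171875, 28.779247283935547), (146.0651397705078, 149.92689514160156), 89.76530456542969)
basket 86 ((521.916748046875, 161.78358459472656), (91.3780517578125, 87.44107818603516), 1.1229649782180786)
lever [[0.465 0.036 0.123]
 [0.464 0.032 0.129]
 [0.461 0.035 0.128]
 [0.461 0.032 0.125]
 [0.458 0.036 0.124]
 [0.458 0.033 0.123]
 [0.455 0.032 0.125]
 [0.451 0.032 0.198]
 [0.451 0.029 0.196]
 [0.451 0.026 0.197]
 [0.448 0.035 0.199]
 [0.448 0.032 0.196]
 [0.448 0.029 0.198]
 [0.448 0.026 0.2  ]
 [0.449 0.029 0.124]
 [0.445 0.035 0.199]
 [0.445 0.031 0.206]
 [0.445 0.029 0.198]
 [0.445 0.026 0.198]
 [0.446 0.029 0.124]]
```

```bash
python3 -m handwheel '[[0,0,-40,0.12,1],[30,-40,-60,0.25,1],[60,-80,-60,0.364,1],[90,-120,-60,0.364,0.8],[120,-160,-60,0.364,0.5],[150,-200,-60,0.364,0.5],[180,-240,-60,0.364,0.5],[200,-270,-60,0.364,0.5]]' 30
```

```text
clock: 0.9
tcp_pos: [0.2953, -0.2113, 0.2911]
orientation: [-0.0, 1.0, 0.0, 0.0]
wrist_force: [0.7, -0.7, 0.2]
finger_gap: 0.0428
grip_force: 0.0
```

```bash
python3 -m handwheel '[[30,-45,0,0,0.5],[60,-90,0,0,0.5],[90,-135,0,0,0.5],[120,-180,0,0,0.5],[147,-220,0,0,0.5],[147,-243,0,0,0.5],[147,-243,40,0,0.5],[147,-243,60,0,0.5]]'
python3 - <<'E'
from workcell import imaging
import cv2
cv2.imwrite("pics/w1.png",imaging.read_camera("wrist")["color"])
E
```

```text
clock: 1.7
tcp_pos: [0.4417, 0.0307, 0.2289]
orientation: [-0.0, 1.0, 0.002, -0.001]
wrist_force: [0.3, 0.0, -0.6]
finger_gap: 0.043
grip_force: 0.0
```

View pics/w1.png

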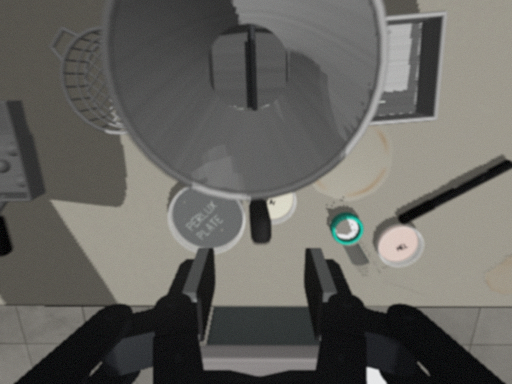

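The wrist view shows the lever grip at (260,222), between the two fingers at about (205,270) and (315,270). I'll go down and push to −y.

```bash
python3 -m handwheel '[[0,0,30,0,0.5],[0,0,58,0,0.5],[0,12,58,0,0.5],[0,20,58,0,0.5],[0,28,58,0,0.5],[0,33,58,0,0.5],[0,36,58,0,0.5],[0,36,58,0,0.5]]'
```

```text
clock: 2.55
tcp_pos: [0.4431, -0.0077, 0.174]
orientation: [0.0, 1.0, -0.001, 0.001]
wrist_force: [-0.7, 0.7, 0.5]
finger_gap: 0.0427
grip_force: 0.0
```

```bash
python3 -m handwheel '[[0,2,2,0,0.5],[0,4,2,0,0.5],[0,4,2,0,0.5]]'; python3 -m handwheel '[[0,2,0,0,0.5],[0,4,0,0,0.5],[0,4,0,0,0.5]]'
```

```text
clock: 2.85
tcp_pos: [0.4431, -0.0089, 0.1722]
orientation: [-0.002, 1.0, 0.001, 0.001]
wrist_force: [-0.6, 9.4, 6.9]
finger_gap: 0.0423
grip_force: 5.3
clock: 3.15
tcp_pos: [0.4431, -0.0095, 0.1721]
orientation: [-0.006, 1.0, 0.002, 0.001]
wrist_force: [1.6, 20.9, 7.2]
finger_gap: 0.0425
grip_force: 10.8
```

```bash
python3 -m handwheel '[[0,-10,0,0,0.5],[0,-10,-50,0,0.6],[0,-12,-100,0,1],[-20,-60,-100,0,1],[-40,-110,-100,0,1],[-60,-160,-100,0,1],[-72,-210,-100,0,1],[-72,-260,-100,0,1]]'; python3 -m handwheel '[[0,-40,20,0,1],[0,-61,50,0,1],[0,-61,90,0,1],[0,-61,110,0,1],[0,-61,110,0,1]]';  python3 - <<'E'
from h import *
from workcell import imaging
import cv2
c=imaging.read_camera("wrist"); a=c["color"];P=cloud(c)
k=(P[...,2]>.04)&(P[...,2]<.053)&(abs(P[...,0]-.362)<.05)&(abs(P[...,1]-.312)<.03)
q=P[k]; print("grip",len(q),np.median(q,0))
if len(q)>10: print(cv2.minAreaRect((q[:,:2]*1000).astype(np.float32)))
k=(P[...,2]>.02)&(P[...,2]<.032)&(abs(P[...,0]-.44)<.06)&(abs(P[...,1]-.315)<.05)
q=P[k];print(len(q)); print(cv2.minAreaRect((q[:,:2]*1000).astype(np.float32)) if len(q)>5 else 0)
t=imaging.read_camera("top")["color"][130:300,100:300]
cv2.imwrite("pics/w2.png",np.hstack([cv2.resize(a,(430,323)),cv2.resize(t,(360,323))]))
E
```

```text
clock: 3.95
tcp_pos: [0.3789, 0.1102, 0.2712]
orientation: [-0.018, 1.0, 0.025, -0.001]
wrist_force: [-0.1, 0.3, -0.3]
finger_gap: 0.0852
grip_force: 0.0
clock: 4.45
tcp_pos: [0.3777, 0.1351, 0.1603]
orientation: [-0.034, 0.998, 0.046, -0.006]
wrist_force: [-0.6, -0.3, -0.3]
finger_gap: 0.0857
grip_force: 0.0
grip 1100 [0.36537366 0.3116751  0.04763129]
((365.682861328125, 314.14715576171875), (52.83821105957031, 14.435827255249023), 0.4577741026878357)
3179
((443.2729187011719, 315.82843017578125), (112.0101547241211, 73.36837768554688), 1.1285254955291748)
```

View pics/w2.png

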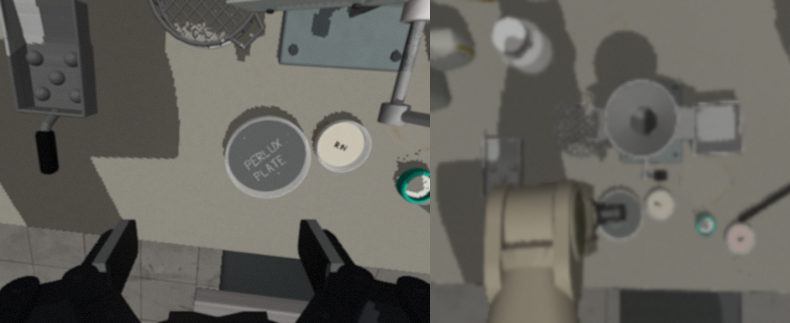

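The lever is over to world −y (wrist image, about (400,100)), and pan_small is at left. The arm lagged in y with a slight tilt, so I'll check the joints.

```bash
python3 - <<'E'
from workcell import sensors
s=sensors.get_state();print(s["joint_pos"].round(3),s["tcp_pos"],s["orientation"].round(3),s["wrist_force"].round(1),s["ft_torque"].round(2))
E
python3 -m handwheel '[[0,-20,-20,0,1],[0,-40,-40,0,1],[0,-60,-40,0,1],[0,-60,-40,0,1]]'
python3 - <<'E'
from workcell import sensors
s=sensors.get_state();print(s["joint_pos"].round(3))
E
```

```text
[ 0.091  0.012 -0.489  1.073  0.068  3.141] [0.38016556 0.13543285 0.16376394] [-0.034  0.998  0.046 -0.003] [0.4 0.3 0.2] [-0.09 -0.03  0.  ]
clock: 4.95
tcp_pos: [0.3806, 0.1596, 0.2094]
orientation: [-0.048, 0.997, 0.066, -0.002]
wrist_force: [-0.3, 0.2, -0.3]
finger_gap: 0.0859
grip_force: 0.0
[ 0.131 -0.006 -0.392  1.182  0.095  3.141]
```

Joint 6 is at its limit, so I'll use the half-turn-equivalent tool yaw.

```bash
python3 -m handwheel '[[0,0,0,-0.15,1],[0,0,0,-0.3,1],[0,0,0,-0.45,1],[0,0,0,-0.6,1],[0,0,0,-0.75,1],[0,0,0,-0.9,1],[0,0,0,-1.05,1],[0,0,0,-1.05,1]]'; python3 -m handwheel '[[0,0,0,-0.15,1],[0,0,0,-0.3,1],[0,0,0,-0.45,1],[0,0,0,-0.6,1],[0,0,0,-0.75,1],[0,0,0,-0.9,1],[0,0,0,-1.05,1],[0,0,0,-1.05,1]]';python3 -m handwheel '[[0,0,0,-0.15,1],[0,0,0,-0.3,1],[0,0,0,-0.45,1],[0,0,0,-0.6,1],[0,0,0,-0.75,1],[0,0,0,-0.9,1],[0,0,0,-0.9,1],[0,0,0,-0.9,1]]'
python3 - <<'E'
from workcell import sensors
from h import *
s=sensors.get_state();print(s["joint_pos"].round(3)); print(Rm(s["orientation"]).round(3))
E
```

```text
clock: 5.75
tcp_pos: [0.3788, 0.159, 0.2073]
orientation: [-0.043, 0.83, 0.556, 0.02]
wrist_force: [0.5, -0.9, 1.1]
finger_gap: 0.0853
grip_force: 0.0
clock: 6.55
tcp_pos: [0.3789, 0.1591, 0.2075]
orientation: [-0.027, 0.44, 0.897, 0.039]
wrist_force: [-0.8, -0.6, -0.6]
finger_gap: 0.0854
grip_force: 0.0
clock: 7.35
tcp_pos: [0.3789, 0.1592, 0.2076]
orientation: [-0.008, 0.008, 0.999, 0.047]
wrist_force: [0.7, -0.4, 0.3]
finger_gap: 0.0852
grip_force: 0.0
[ 0.131 -0.005 -0.396  1.182  0.095  0.147]
[[-1.     0.018 -0.015]
 [ 0.016  0.995  0.094]
 [ 0.016  0.093 -0.995]]
```

The tool is tilted 5° about world x from the joint limit. That's tolerable for this grasp. Moving over the grip bar.

```bash
python3 -m handwheel '[[3,40,20,-0.02,1],[6,80,40,-0.04,1],[10,120,60,-0.04,1],[10.5,149,74,-0.04,1],[10.5,149,74,-0.04,1]]'
python3 - <<'E'
from h import *
from workcell import imaging,sensors
import cv2
c=imaging.read_camera("wrist"); a=c["color"];P=cloud(c)
k=(P[...,2]>.042)&(P[...,2]<.053)&(abs(P[...,0]-.366)<.04)&(abs(P[...,1]-.312)<.02)&(a.max(2)<60)
q=P[k]; print("grip",len(q),np.median(q,0),cv2.minAreaRect((q[:,:2]*1000).astype(np.float32)) if len(q)>5 else 0)
k=(P[...,2]>.02)&(P[...,2]<.032)&(abs(P[...,0]-.44)<.06)&(abs(P[...,1]-.315)<.05)
q=P[k];print(len(q)); print(cv2.minAreaRect((q[:,:2]*1000).astype(np.float32)) if len(q)>5 else 0)
cv2.imwrite("pics/w3.png",a)
s=sensors.get_state();r=Rm(s["orientation"]);print(s["joint_pos"].round(3),s["tcp_pos"]); print(r.round(3))
d=np.array([.370,.313,.040])+.0187*r[:,2]-s["tcp_pos"]; print((r.T@d*1000).round(1))
E
```

```text
clock: 7.85
tcp_pos: [0.3678, 0.3171, 0.1464]
orientation: [-0.008, -0.014, 0.999, 0.047]
wrist_force: [-0.6, -0.1, -0.4]
finger_gap: 0.0851
grip_force: 0.0
grip 983 [0.35957188 0.31451221 0.04821581] ((362.07342529296875, 315.0054016113281), (47.14746856689453, 13.235074996948242), 0.42626506090164185)
1435
((447.27728271484375, 316.55023193359375), (106.27871704101562, 72.44723510742188), 0.7424383163452148)
[ 0.487  0.153 -0.378  1.011  0.09   0.459] [0.36796745 0.31571372 0.14709799]
[[-0.999 -0.028 -0.016]
 [-0.029  0.995  0.093]
 [ 0.014  0.093 -0.996]]
[ -3.4 -12.7 125. ]
```

View pics/w3.png

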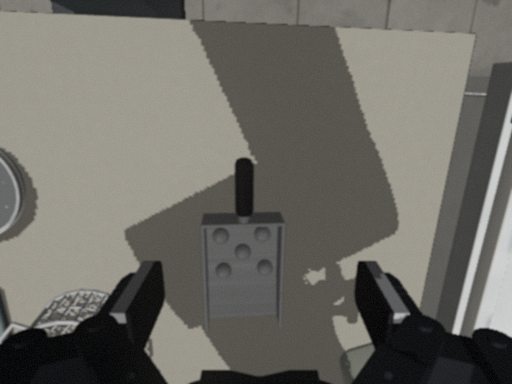

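The grip bar is centred at about (244,188), five balls sit in the pan, and the fingers straddle it in y. Descending and closing.

```bash
python3 -m handwheel '[[0,-4,40,0,1],[0,-8,80,0,1],[0,-10,110,0,1],[0,-10.5,125,0,1],[0,-10.5,125,0,1],[0,-10.5,125,0,0.4],[0,-10.5,125,0,0],[0,-10.5,125,0,0]]' 110;python3 -m handwheel '[[0,0,0,0,0],[0,0,0,0,0],[0,0,0,0,0],[0,0,0,0,0]]'; python3 -m handwheel '[[0,0,-5,0,0],[0,0,-10,0,0],[0,0,-18,0,0],[0,0,-26,0,0],[0,0,-34,0,0],[0,0,-40,0,0],[0,0,-40,0,0]]';  python3 - <<'E'
from h import *
from workcell import imaging,sensors
import cv2
c=imaging.read_camera("wrist"); cs=imaging.read_camera("scene")["color"]
cv2.imwrite("pics/w4.png",np.hstack([cv2.resize(c["color"],(400,300)),cv2.resize(cs[130:300,130:350],(388,300))]))
E
```

```text
clock: 8.7
tcp_pos: [0.3687, 0.3163, 0.0241]
orientation: [-0.005, -0.015, 0.999, 0.048]
wrist_force: [0.4, -0.2, -0.5]
finger_gap: 0.0442
grip_force: 0.0
clock: 9.1
tcp_pos: [0.3678, 0.3157, 0.0239]
orientation: [-0.006, -0.015, 0.999, 0.047]
wrist_force: [-3.0, -2.7, 10.9]
finger_gap: 0.0118
grip_force: 107.6
clock: 9.8
tcp_pos: [0.3688, 0.3126, 0.0637]
orientation: [-0.006, -0.015, 0.999, 0.048]
wrist_force: [0.2, 0.2, -1.7]
finger_gap: 0.0121
grip_force: 107.5
```

View pics/w4.png

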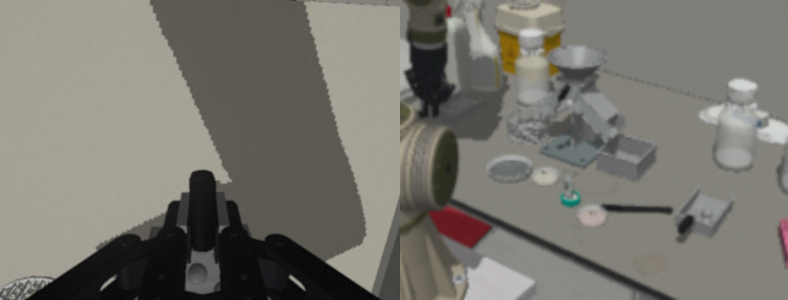

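The bar is held (107 N, gap 12 mm) with the balls in. Lifting, then carrying toward the funnel.

```bash
python3 -m handwheel '[[0,1,-12,0,0],[0.5,3,-35,0,0],[1,6,-65,0,0],[1.5,9,-100,0,0],[2,13,-140,0,0],[2.5,16,-175,0,0],[3,19,-200,0,0],[3,19,-207,0,0]]';python3 -m handwheel '[[-1,-10,-1,0,0],[-3,-30,-3,0,0],[-5,-58,-5,0,0],[-7,-88,-8,0,0],[-9,-118,-11,0,0],[-11,-144,-14,0,0],[-12,-160,-15,0,0],[-12,-165,-16,0,0]]'
python3 - <<'E'
from h import *
from workcell import imaging,sensors
import cv2
c=imaging.read_camera("wrist"); P=cloud(c);t=imaging.read_camera("top");T=cloud(t)
s=sensors.get_state();r=Rm(s["orientation"]);print(s["joint_pos"].round(3),s["tcp_pos"].round(4),s["wrist_force"].round(2),s["ft_torque"].round(3)); print(r.round(3))
cs=imaging.read_camera("scene")["color"]
cv2.imwrite("pics/w5.png",np.hstack([cv2.resize(t["color"][130:300,120:290],(400,400)),cv2.resize(cs[80:280,130:330],(400,400))]))
x,y,_=s["tcp_pos"]
k=(T[...,2]>.2)&(T[...,2]<.3)&(T[...,0]>x+.03)&(T[...,0]<x+.15)&(abs(T[...,1]-y)<.045)
q=T[k]; print(len(q)); 
for a in np.arange(.03,.15,.015):
    b=q[(q[:,0]>x+a)&(q[:,0]<x+a+.015)]
    if len(b): print(round(a,3),len(b),np.percentile(b[:,2],[5,50,95]).round(4))
E
```

```text
clock: 10.7
tcp_pos: [0.3686, 0.3123, 0.273]
orientation: [-0.005, -0.015, 0.999, 0.048]
wrist_force: [0.5, -0.8, -1.9]
finger_gap: 0.0119
grip_force: 107.5
clock: 11.5
tcp_pos: [0.3834, 0.1443, 0.2684]
orientation: [-0.009, -0.014, 0.999, 0.047]
wrist_force: [-0.1, 0.8, -2.0]
finger_gap: 0.0119
grip_force: 107.5
[ 0.095 -0.022 -0.262  1.34   0.095  0.066] [0.3838 0.1455 0.2693] [-0.71  0.56 -1.39] [-0.133  0.065 -0.043]
[[-0.999 -0.027 -0.017]
 [-0.029  0.995  0.094]
 [ 0.014  0.094 -0.995]]
775
0.03 38 [0.2461 0.2563 0.2749]
0.045 60 [0.2439 0.2519 0.2718]
0.06 144 [0.2448 0.2491 0.2727]
0.075 140 [0.245  0.2511 0.2717]
0.09 132 [0.2438 0.2481 0.2733]
0.105 134 [0.2465 0.2516 0.2713]
0.12 126 [0.2496 0.2548 0.2727]
0.135 1 [0.2653 0.2653 0.2653]
```

View pics/w5.png

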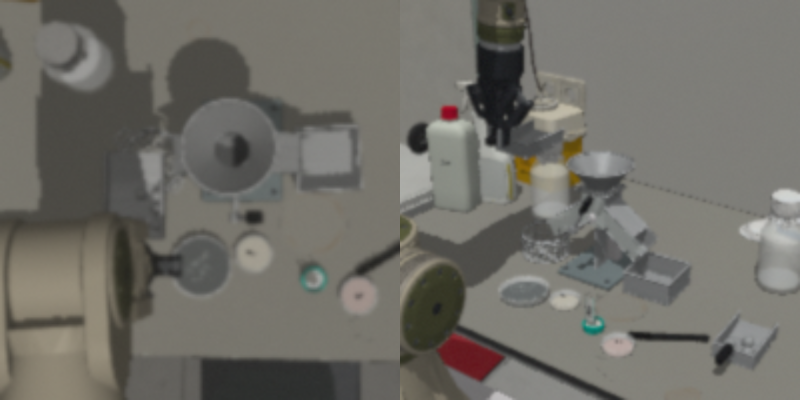

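The pan hangs level over the basket side, with its floor at about z 0.25, and the funnel is clear. Next I'll move in over the funnel and lower until the floor is just above the rim.

```bash
python3 -m handwheel '[[-2,-15,-1.5,0,0],[-5,-38,-4,0,0],[-8,-62,-6,0,0],[-11,-85,-8,0,0],[-12.5,-101,-10,0,0],[-13,-109,-10.5,0,0],[-13,-109,-10.5,0,0]]';python3 -m handwheel '[[0,-0.5,5,0,0],[0,-1,10,0,0],[0,-1,10,0,0]]'
cat > st.py <<'E'
from h import *
from workcell import imaging,sensors
s=sensors.get_state();r=Rm(s["orientation"]);g=s["tcp_pos"]-.0187*r[:,2]
print("grasp",g.round(4),s["wrist_force"].round(2),s["ft_torque"].round(3),s["grip_force"],s["finger_gap"])
T=cloud(imaging.read_camera("top")); x,y,_=g
q=T[(T[...,2]>.15)&(T[...,2]<.42)&(T[...,0]>x+.02)&(T[...,0]<x+.16)]
for y0 in (y-.033,y,y+.033):
    print("dy%.3f"%(y0-y),[(round(a,3),round(float(np.median(b)),4)) for a in np.arange(.03,.15,.012) if len(b:=q[(abs(q[:,1]-y0)<(.006 if y0!=y else .022))&(abs(q[:,0]-x-a)<.006)][:,2])])
E
python3 st.py
```

```text
clock: 12.35
tcp_pos: [0.4009, 0.0372, 0.2703]
orientation: [-0.007, -0.015, 0.999, 0.047]
wrist_force: [-0.5, 0.0, -2.0]
finger_gap: 0.0121
grip_force: 107.5
clock: 12.65
tcp_pos: [0.4, 0.0379, 0.2597]
orientation: [-0.007, -0.016, 0.999, 0.047]
wrist_force: [0.1, -0.1, -1.7]
finger_gap: 0.0115
grip_force: 107.5
grasp [0.4003 0.0362 0.2783] [ 0.08 -0.06 -1.7 ] [-0.101  0.087  0.001] 107.52764018252492 0.01152962297214122
dy-0.033 [(np.float64(0.054), 0.2391), (np.float64(0.066), 0.257), (np.float64(0.078), 0.2435), (np.float64(0.09), 0.2127), (np.float64(0.102), 0.2027), (np.float64(0.114), 0.1931), (np.float64(0.126), 0.1895), (np.float64(0.138), 0.1911)]
dy0.000 [(np.float64(0.054), 0.2368), (np.float64(0.066), 0.2394), (np.float64(0.078), 0.2395), (np.float64(0.09), 0.2397), (np.float64(0.102), 0.2388), (np.float64(0.114), 0.2418), (np.float64(0.126), 0.2451), (np.float64(0.138), 0.2478)]
dy0.033 [(np.float64(0.066), 0.2425), (np.float64(0.078), 0.2403), (np.float64(0.09), 0.242), (np.float64(0.102), 0.2413), (np.float64(0.114), 0.2429), (np.float64(0.126), 0.2475), (np.float64(0.138), 0.1949)]
```

```bash
python3 -m handwheel '[[0,-0.7,8,0,0],[0,-0.7,8,0,0]]' 60; python3 -m handwheel '[[0,0,0,0,0],[0,0,0,0,0]]' 20; python3 st.py; python3 -m handwheel '[[0,0,-3,0,0],[0,0,-6,0,0],[0,0,-6,0,0]]' ; python3 st.py
```

```text
clock: 12.9
tcp_pos: [0.4001, 0.0375, 0.2516]
orientation: [-0.007, -0.015, 0.999, 0.047]
wrist_force: [-0.1, 0.3, -2.3]
finger_gap: 0.0121
grip_force: 107.5
clock: 13.1
tcp_pos: [0.4007, 0.0372, 0.2527]
orientation: [-0.006, -0.015, 0.999, 0.047]
wrist_force: [-1.1, 0.3, -1.7]
finger_gap: 0.0122
grip_force: 107.5
grasp [0.401  0.0354 0.2713] [-1.13  0.33 -1.74] [-0.123  0.093  0.022] 107.53017604351044 0.012161697762325289
dy-0.033 [(np.float64(0.054), 0.2553), (np.float64(0.066), 0.2544), (np.float64(0.078), 0.256), (np.float64(0.09), 0.234), (np.float64(0.102), 0.2069), (np.float64(0.114), 0.1984), (np.float64(0.126), 0.1934), (np.float64(0.138), 0.1908)]
dy0.000 [(np.float64(0.054), 0.23), (np.float64(0.066), 0.2317), (np.float64(0.078), 0.2329), (np.float64(0.09), 0.2321), (np.float64(0.102), 0.2319), (np.float64(0.114), 0.2356), (np.float64(0.126), 0.2387), (np.float64(0.138), 0.2392)]
dy0.033 [(np.float64(0.066), 0.2344), (np.float64(0.078), 0.2346), (np.float64(0.09), 0.2346), (np.float64(0.102), 0.235), (np.float64(0.114), 0.2359), (np.float64(0.126), 0.2407), (np.float64(0.
[... 273 characters left out ...]
80797498974
dy-0.033 [(np.float64(0.054), 0.2628), (np.float64(0.066), 0.2621), (np.float64(0.078), 0.2474), (np.float64(0.09), 0.2145), (np.float64(0.102), 0.2064), (np.float64(0.114), 0.1956), (np.float64(0.126), 0.1926), (np.float64(0.138), 0.1935)]
dy0.000 [(np.float64(0.054), 0.2357), (np.float64(0.066), 0.2394), (np.float64(0.078), 0.2386), (np.float64(0.09), 0.239), (np.float64(0.102), 0.2394), (np.float64(0.114), 0.242), (np.float64(0.126), 0.2445), (np.float64(0.138), 0.2442)]
dy0.033 [(np.float64(0.066), 0.2396), (np.float64(0.078), 0.2402), (np.float64(0.09), 0.2399), (np.float64(0.102), 0.2415), (np.float64(0.114), 0.2455), (np.float64(0.126), 0.247), (np.float64(0.138), 0.1858)]
```

The grip force didn't drop: the finger command was unchanged. I'll vary the opening value while lowering onto the rim.

```bash
python3 -m handwheel '[[0,-0.7,7,0,0.05],[0,-0.7,7,0,0.05]]' 20; python3 st.py|head -1;  python3 -m handwheel '[[0,0,0,0,0.1],[0,0,0,0,0.1]]' 20; python3 -m handwheel '[[0,0,0,0,0.12],[0,0,0,0,0.12]]' 20; python3 st.py
```

```text
clock: 13.7
tcp_pos: [0.4001, 0.0367, 0.2505]
orientation: [-0.007, -0.015, 0.999, 0.047]
wrist_force: [-0.2, -0.0, -1.5]
finger_gap: 0.012
grip_force: 107.5
grasp [0.4004 0.0349 0.2691] [-0.22 -0.   -1.52] [-0.14   0.068 -0.056] 107.53652667626739 0.011987033339912904
clock: 13.95
tcp_pos: [0.4007, 0.0366, 0.2515]
orientation: [-0.007, -0.015, 0.999, 0.047]
wrist_force: [-0.3, -0.4, -1.5]
finger_gap: 0.0121
grip_force: 107.5
clock: 14.15
tcp_pos: [0.4007, 0.0366, 0.2516]
orientation: [-0.006, -0.015, 0.999, 0.047]
wrist_force: [0.5, -0.2, -1.8]
finger_gap: 0.012
grip_force: 107.5
grasp [0.401  0.0348 0.2702] [ 0.47 -0.23 -1.76] [-0.086  0.052  0.027] 107.51740269362926 0.011990876309449472
dy-0.033 [(np.float64(0.054), 0.23), (np.float64(0.066), 0.2477), (np.float64(0.078), 0.2365), (np.float64(0.09), 0.22), (np.float64(0.102), 0.2052), (np.float64(0.114), 0.2168), (np.float64(0.126), 0.1908), (np.float64(0.138), 0.1913)]
dy0.000 [(np.float64(0.054), 0.2266), (np.float64(0.066), 0.2315), (np.float64(0.078), 0.2308), (np.float64(0.09), 0.2314), (np.float64(0.102), 0.2313), (np.float64(0.114), 0.2343), (np.float64(0.126), 0.2375), (np.float64(0.138), 0.2373)]
dy0.033 [(np.float64(0.066), 0.2319), (np.float64(0.078), 0.233), (np.float64(0.09), 0.2324), (np.float64(0.102), 0.2338), (np.float64(0.114), 0.2358), (np.float64(0.126), 0.2403), (np.float64(0.138), 0.1874)]
```

The grip force stays latched, and the tool has no tilt axis of its own. It can still be done with a leaned tool:

1. Grasp the level pan with the tool axis leaned α along the pan's x.
2. Make a half turn about tool z. This tips the pan nose down by 2α.

The lean can be built up at the joint-6 limit, as happened by accident earlier. To prepare, I'll set the pan down near its old place, pointing +y.

```bash
python3 -m handwheel '[[0,0,-10,0,0],[0,0.5,-25,0,0],[-1,15,-28,0,0],[-2,40,-26,0,0],[-4,70,-23,-0.1,0],[-6,100,-20,-0.25,0],[-8,130,-18,-0.4,0],[-10,160,-15,-0.55,0]]'; python3 -m handwheel '[[-1,10,1,-0.12,0],[-5,20,2,-0.27,0],[-10,30,3,-0.42,0],[-12,35,3,-0.57,0],[-14,40,3,-0.72,0],[-15,45,3,-0.87,0],[-15,45,3,-1.02,0],[-15,45,3,-1.02,0]]';  python3 - <<'E'
from h import *
from workcell import sensors
s=sensors.get_state();r=Rm(s["orientation"]);g=s["tcp_pos"]-.0187*r[:,2]
print(g,s["joint_pos"].round(3));print(r.round(3)); print((r.T@(np.array([.41,.25,.038])-g)*1000).round(1))
E
```

```text
clock: 15.0
tcp_pos: [0.4064, 0.1959, 0.2824]
orientation: [0.007, -0.289, 0.956, 0.047]
wrist_force: [0.8, -0.3, -2.2]
finger_gap: 0.0119
grip_force: 107.5
clock: 15.8
tcp_pos: [0.3942, 0.2408, 0.2836]
orientation: [-0.029, 0.717, -0.696, -0.038]
wrist_force: [0.4, 1.3, -2.1]
finger_gap: 0.0118
grip_force: 107.5
[0.39446639 0.23905458 0.3022567 ] [ 0.312  0.058 -0.145  1.353  0.094 -1.288]
[[ 0.03  -0.999 -0.014]
 [-0.995 -0.031  0.094]
 [-0.094  0.011 -0.995]]
[ 14.5 -18.7 263.9]
```

```bash
python3 -m handwheel '[[3,-4,30,0,0],[6,-8,70,0,0],[9,-12,115,0,0],[11,-15,160,0,0],[13,-18,205,0,0],[14,-18.7,235,0,0],[14.5,-18.7,252,0,0],[14.5,-18.7,257,0,0]]'; python3 -m handwheel '[[0,0,4,0,0],[0,0,7,0,0],[0,0,7,0,0]]'; python3 -m handwheel '[[0,0,0,0,0.2],[0,0,0,0,0.5],[0,0,0,0,1],[0,0,0,0,1]]'; python3 -m handwheel '[[0,0,-40,0,1],[0,0,-85,0,1],[0,0,-130,0,1],[0,0,-170,0,1],[0,0,-170,0,1]]'
python3 - <<'E'
from workcell import sensors
print(sensors.get_state()["joint_pos"].round(3))
E
```

```text
clock: 16.6
tcp_pos: [0.4081, 0.2503, 0.0237]
orientation: [-0.027, 0.715, -0.697, -0.039]
wrist_force: [-0.1, 0.6, -1.8]
finger_gap: 0.0121
grip_force: 107.6
clock: 16.9
tcp_pos: [0.4108, 0.2519, 0.0199]
orientation: [-0.03, 0.716, -0.696, -0.037]
wrist_force: [0.5, -0.5, -1.4]
finger_gap: 0.0121
grip_force: 108.6
clock: 17.3
tcp_pos: [0.4095, 0.2517, 0.0188]
orientation: [-0.029, 0.717, -0.696, -0.038]
wrist_force: [-0.6, 1.1, -0.4]
finger_gap: 0.0601
grip_force: 0.0
clock: 17.8
tcp_pos: [0.4153, 0.2364, 0.1936]
orientation: [-0.033, 0.717, -0.696, -0.035]
wrist_force: [0.9, 0.9, -0.3]
finger_gap: 0.0855
grip_force: 0.0
[ 0.289  0.113 -0.306  1.129  0.094 -1.31 ]
```

The pan is released upright, pointing +y. Now I'll turn toward joint 6's upper limit and build the lean in an empty area at height.

```bash
python3 -m handwheel '[[10,0,-40,0.15,1],[50,0,-80,0.3,1],[90,0,-110,0.45,1],[130,0,-110,0.6,1],[170,0,-110,0.75,1],[210,0,-110,0.9,1],[250,0,-110,1.05,1],[290,0,-110,1.2,1]]'; python3 -m handwheel '[[0,0,0,0.15,1],[0,0,0,0.3,1],[0,0,0,0.45,1],[0,0,0,0.6,1],[0,0,0,0.75,1],[0,0,0,0.9,1],[0,0,0,1.05,1],[0,0,0,1.2,1]]';python3 -m handwheel '[[0,0,0,0.15,1],[0,0,0,0.3,1],[0,0,0,0.45,1],[0,0,0,0.6,1],[0,0,0,0.75,1],[0,0,0,0.9,1],[0,0,0,1.05,1],[0,0,0,1.2,1]]'
cat > p.py <<'E'
from h import *
from workcell import sensors
import sys
s=sensors.get_state();r=Rm(s["orientation"]);g=s["tcp_pos"]-.0187*r[:,2]
print("g",g.round(4),"j",s["joint_pos"].round(3));print(r.round(3)); print("lean deg",np.degrees(np.arccos(-r[2,2])).round(1))
if len(sys.argv)>3: print("to",(r.T@(np.array([float(a) for a in sys.argv[1:4]])-g)*1000).round(1))
E
python3 p.py
```

```text
clock: 18.6
tcp_pos: [0.4213, -0.0648, 0.2691]
orientation: [0.002, -0.195, 0.98, 0.048]
wrist_force: [1.3, -0.3, 0.3]
finger_gap: 0.0852
grip_force: 0.0
clock: 19.4
tcp_pos: [0.4214, -0.0631, 0.269]
orientation: [-0.026, 0.392, 0.919, 0.04]
wrist_force: [0.1, -0.2, 0.4]
finger_gap: 0.0853
grip_force: 0.0
clock: 20.2
tcp_pos: [0.4214, -0.0631, 0.269]
orientation: [-0.044, 0.842, 0.537, 0.019]
wrist_force: [-0.4, -0.5, 0.1]
finger_gap: 0.0851
grip_force: 0.0
g [ 0.4217 -0.0649  0.2876] j [-0.396  0.047 -0.192  1.383  0.081  1.608]
[[ 0.422  0.906 -0.016]
 [ 0.903 -0.419  0.094]
 [ 0.079 -0.054 -0.995]]
lean deg 5.5
```

```bash
python3 -m handwheel '[[0,0,-10,0.15,1],[0,0,-20,0.3,1],[0,0,-30,0.45,1],[0,0,-30,0.6,1],[0,0,-30,0.75,1],[0,0,-30,0.9,1],[0,0,-30,1.05,1],[0,0,-30,1.2,1]]'; python3 -m handwheel '[[0,0,0,0.15,1],[0,0,0,0.3,1],[0,0,0,0.45,1],[0,0,0,0.6,1],[0,0,0,0.75,1],[0,0,0,0.9,1]]';python3 p.py
```

```text
clock: 21.0
tcp_pos: [0.4219, -0.0659, 0.2989]
orientation: [-0.047, 0.998, -0.032, -0.009]
wrist_force: [-0.0, -0.6, -0.8]
finger_gap: 0.0858
grip_force: 0.0
clock: 21.6
tcp_pos: [0.3624, -0.1392, 0.2991]
orientation: [-0.09, 0.934, -0.345, -0.015]
wrist_force: [0.2, -0.3, 0.5]
finger_gap: 0.0849
grip_force: 0.0
g [ 0.3617 -0.1426  0.3175] j [-0.702 -0.014 -0.191  1.483  0.159  3.141]
[[ 0.761 -0.648  0.035]
 [-0.642 -0.745  0.178]
 [-0.089 -0.158 -0.983]]
lean deg 10.5
```

Turning past the limit also adds lean (now 10.5°). Continuing.

```bash
python3 -m handwheel '[[-5,-15,0,0.15,1],[-10,-30,0,0.3,1],[-15,-45,2,0.4,1],[-20,-60,5,0.5,1],[-25,-75,8,0.5,1],[-28,-90,12,0.5,1],[-28,-93,16,0.5,1],[-28,-93,16,0.5,1]]';python3 p.py
```

```text
clock: 22.4
tcp_pos: [0.204, -0.159, 0.3041]
orientation: [-0.102, 0.829, -0.549, -0.025]
wrist_force: [0.1, 0.9, 0.2]
finger_gap: 0.0851
grip_force: 0.0
g [ 0.2026 -0.1627  0.3224] j [-1.159 -0.231 -0.369  1.587  0.144  3.141]
[[ 0.397 -0.915  0.071]
 [-0.905 -0.377  0.197]
 [-0.153 -0.142 -0.978]]
lean deg 12.1
```

```bash
python3 -m handwheel '[[-19,-38,8,0,1],[-38,-75,17,0,1],[-57,-113,25,0,1],[-75,-150,34,0,1],[-94,-188,42,0,1],[-113,-225,50,0,1],[-132,-263,59,0,1],[-151,-300,67,0,1]]';python3 p.py .42 .1 .32
```

```text
clock: 23.2
tcp_pos: [0.1805, -0.0655, 0.3051]
orientation: [-0.12, 0.834, -0.538, -0.015]
wrist_force: [0.0, 0.6, -0.2]
finger_gap: 0.0853
grip_force: 0.0
g [ 0.1786 -0.0696  0.3233] j [-1.132 -0.416 -0.483  1.658  0.186  3.141]
[[ 0.42  -0.901  0.104]
 [-0.894 -0.392  0.216]
 [-0.154 -0.183 -0.971]]
lean deg 13.8
to [ -49.6 -283.5   64.7]
```

```bash
python3 -m handwheel '[[-6,-35,8,-0.15,1],[-12,-71,16,-0.3,1],[-19,-106,24,-0.45,1],[-25,-142,32,-0.6,1],[-31,-177,40,-0.75,1],[-37,-212,48,-0.9,1],[-43,-248,56,-1.05,1],[-50,-283,65,-1.2,1]]';python3 p.py
```

```text
clock: 24.0
tcp_pos: [0.4224, 0.1053, 0.3017]
orientation: [-0.107, 0.992, 0.031, 0.056]
wrist_force: [0.6, 0.3, 0.9]
finger_gap: 0.0853
grip_force: 0.0
g [0.4205 0.1013 0.3199] j [-0.102 -0.076 -0.252  1.311  0.227  2.987]
[[ 0.992  0.073  0.104]
 [ 0.049 -0.975  0.216]
 [ 0.117 -0.209 -0.971]]
lean deg 13.8
```

```bash
python3 -m handwheel '[[0,0,0,-0.15,1],[0,0,0,-0.3,1]]'; python3 -m handwheel '[[0,-48,4,0,1],[0,-96,8,0,1],[0,-144,12,0,1],[0,-192,16,0,1],[0,-240,20,0,1],[0,-288,25,0,1]]'; python3 p.py .4 .1 .32
```

```text
clock: 24.2
tcp_pos: [0.4216, 0.1045, 0.3011]
orientation: [-0.098, 0.976, 0.179, 0.07]
wrist_force: [0.2, 0.2, 0.3]
finger_gap: 0.0857
grip_force: 0.0
clock: 24.8
tcp_pos: [0.3522, 0.2946, 0.3239]
orientation: [-0.112, 0.971, 0.201, 0.065]
wrist_force: [0.3, 0.2, 0.0]
finger_gap: 0.0857
grip_force: 0.0
g [0.3507 0.29   0.342 ] j [ 0.39  -0.096 -0.224  1.272  0.196  3.141]
[[ 0.911  0.404  0.081]
 [ 0.375 -0.894  0.244]
 [ 0.171 -0.192 -0.966]]
lean deg 14.9
to [-30.2 194.1 -21.1]
```

```bash
python3 -m handwheel '[[0,0,0,0.15,1],[0,0,0,0.3,1],[0,0,0,0.45,1],[0,0,0,0.6,1],[0,0,0,0.6,1]]'; python3 p.py;  python3 -m handwheel '[[0,-50,0,0,1],[0,-100,0,0,1],[0,-150,0,0,1],[0,-200,0,0,1],[0,-250,0,0,1],[0,-300,0,0,1]]'; python3 p.py .4 .1 .32
```

```text
clock: 25.3
tcp_pos: [0.3541, 0.1691, 0.3236]
orientation: [-0.171, 0.985, -0.013, 0.021]
wrist_force: [0.4, -0.8, 0.6]
finger_gap: 0.0852
grip_force: 0.0
g [0.3533 0.1628 0.3412] j [-0.034 -0.156 -0.289  1.401  0.344  3.141]
[[ 0.999 -0.019  0.046]
 [-0.034 -0.941  0.335]
 [ 0.037 -0.337 -0.941]]
lean deg 19.8
clock: 25.9
tcp_pos: [0.3578, 0.1984, 0.3893]
orientation: [-0.188, 0.982, 0.015, 0.017]
wrist_force: [1.1, -0.8, 0.6]
finger_gap: 0.0851
grip_force: 0.0
g [0.3572 0.1915 0.4067] j [ 0.022 -0.122 -0.109  1.545  0.377  3.141]
[[ 0.999  0.036  0.028]
 [ 0.023 -0.929  0.369]
 [ 0.039 -0.368 -0.929]]
lean deg 21.7
to [ 37.3 118.5  47.9]
```

```bash
python3 -m handwheel '[[0,0,0,0.15,1],[0,0,0,0.3,1],[0,0,0,0.3,1]]'; python3 -m handwheel '[[0,0,0,-0.15,1],[0,0,0,-0.3,1],[0,0,0,-0.45,1],[0,0,0,-0.6,1],[0,0,0,-0.75,1],[0,0,0,-0.9,1],[0,0,0,-1.05,1],[0,0,0,-1.2,1]]'; python3 -m handwheel '[[0,0,0,-0.15,1],[0,0,0,-0.3,1],[0,0,0,-0.45,1],[0,0,0,-0.6,1],[0,0,0,-0.75,1],[0,0,0,-0.9,1],[0,0,0,-1.05,1],[0,0,0,-1.2,1]]'; python3 p.py;  python3 - <<'E'
from h import *
from workcell import imaging
import cv2
t=imaging.read_camera("top");P=cloud(t);s=imaging.read_camera("scene");S=cloud(s)
for nm,Q,col in(("top",P,t["color"]),("scene",S,s["color"])):
    k=(Q[...,2]>.036)&(Q[...,2]<.055)&(abs(Q[...,0]-.41)<.03)&(abs(Q[...,1]-.25)<.05)
    q=Q[k];print(nm,"grip",len(q),np.median(q,0).round(4) if len(q) else 0, cv2.minAreaRect((q[:,:2]*1000).astype(np.float32)) if len(q)>5 else 0)
    k=(Q[...,2]>.02)&(Q[...,2]<.034)&(abs(Q[...,0]-.41)<.06)&(Q[...,1]>.26)&(Q[...,1]<.42)
    q=Q[k];print(nm,"pan",len(q), cv2.minAreaRect((q[:,:2]*1000).astype(np.float32)) if len(q)>5 else 0)
E
```

```text
clock: 26.2
tcp_pos: [0.3445, 0.1342, 0.3889]
orientation: [-0.21, 0.971, -0.108, -0.015]
wrist_force: [-0.3, -0.9, 0.4]
finger_gap: 0.0854
grip_force: 0.0
clock: 27.0
tcp_pos: [0.3446, 0.1358, 0.3893]
orientation: [-0.181, 0.86, 0.464, 0.108]
wrist_force: [-0.3, 0.2, -0.0]
finger_gap: 0.0852
grip_force: 0.0
clock: 27.8
tcp_pos: [0.3446, 0.1358, 0.3893]
orientation: [-0.089, 0.448, 0.869, 0.191]
wrist_force: [0.3, 0.2, -0.2]
finger_gap: 0.0856
grip_force: 0.0
g [0.3443 0.1281 0.4063] j [-0.202 -0.134 -0.133  1.644  0.419  0.734]
[[-0.583  0.812  0.017]
 [ 0.744  0.526  0.412]
 [ 0.325  0.253 -0.911]]
lean deg 24.3
top grip 56 [0.4111 0.2484 0.0464] ((412.0760192871094, 251.26312255859375), (10.078022003173828, 51.42481231689453), 1.513695240020752)
top pan 97 ((408.02728271484375, 332.4773864746094), (67.79808044433594, 109.26701354980469), 1.5846400260925293)
scene grip 43 [0.4049 0.2453 0.0442] ((405.5448913574219, 250.7998504638672), (16.633943557739258, 54.06618881225586), 6.177899360656738)
scene pan 87 ((405.61346435546875, 334.09033203125), (121.5622329711914, 78.0798110961914), 89.7479019165039)
```

The lean is 24.3° toward +y, which matches the pan's direction. Moving to pre-grasp while turning.

```bash
python3 -m handwheel '[[-8,4,32,-0.15,1],[-16,8,64,-0.3,1],[-24,11,96,-0.45,1],[-32,15,128,-0.6,1],[-41,18,160,-0.75,1],[-49,22,192,-0.9,1],[-57,26,224,-1.05,1],[-65,29,255,-1.2,1]]'; python3 -m handwheel '[[0,0,0,-0.15,1],[0,0,0,-0.3,1],[0,0,0,-0.45,1],[0,0,0,-0.6,1],[0,0,0,-0.75,1],[0,0,0,-0.9,1],[0,0,0,-1.05,1],[0,0,0,-1.2,1]]'; python3 -m handwheel '[[0,0,0,-0.09,1],[0,0,0,-0.09,1]]';python3 p.py .410 .249 .041;python3 - <<'E'
from h import *
from workcell import imaging
import cv2
c=imaging.read_camera("wrist");Q=cloud(c);cv2.imwrite("pics/w6.png",c["color"])
k=(Q[...,2]>.04)&(Q[...,2]<.053)&(abs(Q[...,0]-.41)<.02)&(abs(Q[...,1]-.25)<.05)&(c["color"].max(2)<60)
q=Q[k];print(len(q),cv2.minAreaRect((q[:,:2]*1000).astype(np.float32)) if len(q)>5 else 0)
E
```

```text
clock: 28.7
tcp_pos: [0.4104, 0.2078, 0.1416]
orientation: [0.034, -0.119, 0.97, 0.208]
wrist_force: [0.3, 0.0, -0.1]
finger_gap: 0.0854
grip_force: 0.0
clock: 29.5
tcp_pos: [0.4101, 0.2073, 0.1428]
orientation: [0.146, -0.646, 0.734, 0.153]
wrist_force: [0.3, -0.0, -0.5]
finger_gap: 0.0854
grip_force: 0.0
clock: 29.7
tcp_pos: [0.4101, 0.2073, 0.1428]
orientation: [0.152, -0.676, 0.706, 0.146]
wrist_force: [0.2, -0.5, -0.8]
finger_gap: 0.0857
grip_force: 0.0
g [0.4098 0.1996 0.1598] j [ 0.009  0.073 -0.55   0.926  0.425 -1.515]
[[-0.039 -0.999  0.017]
 [-0.91   0.042  0.412]
 [-0.412  0.001 -0.911]]
lean deg 24.4
to [  4.    1.8 128.6]
838 ((410.4454345703125, 246.2978515625), (14.038899421691895, 44.71393966674805), 1.723781704902649)
```

View pics/w6.png

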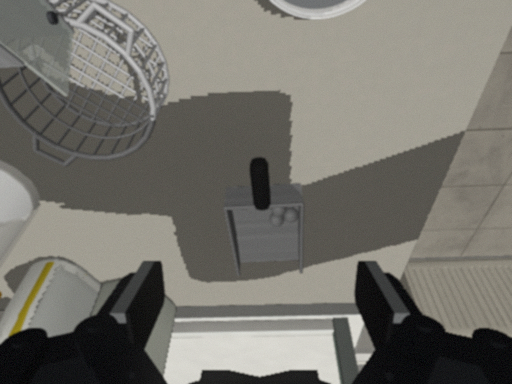

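The bar is at (260,183), centred between the fingers, with balls visible in the pan at (282,215). Descend along the tool axis and grip.

```bash
python3 -m handwheel '[[1,0.5,40,-0.04,1],[2,1,80,-0.04,1],[4,1.5,110,-0.04,1],[5,1.5,128,-0.04,1],[5,1.5,128,-0.04,1],[5,1.5,128,-0.04,0.4],[5,1.5,128,-0.04,0],[5,1.5,128,-0.04,0]]' 110;python3 -m handwheel '[[0,0,0,0,0],[0,0,0,0,0],[0,0,0,0,0]]'; python3 p.py .4105 .248 .12; python3 -m handwheel '[[-2,0,-5,0,0],[-6,0,-13,0,0],[-12,0,-26,0,0],[-19,0,-42,0,0],[-26,0,-58,0,0],[-30,0,-68,0,0],[-30,0,-68,0,0]]'; python3 p.py
python3 - <<'E'
from h import *
from workcell import imaging,sensors
T=cloud(imaging.read_camera("top"));S=cloud(imaging.read_camera("scene"))
for Q in(T,S):
    q=Q[(Q[...,2]>.03)&(Q[...,2]<.2)&(abs(Q[...,0]-.41)<.03)&(Q[...,1]>.27)&(Q[...,1]<.42)]
    print([(round(a,3),len(b),np.percentile(b,[10,50]).round(4)) for a in np.arange(.29,.4,.015) if len(b:=q[abs(q[:,1]-a)<.0075][:,2])])
E
```

```text
clock: 30.55
tcp_pos: [0.4117, 0.2552, 0.0252]
orientation: [0.156, -0.691, 0.691, 0.142]
wrist_force: [0.3, 0.1, 0.1]
finger_gap: 0.044
grip_force: 0.0
clock: 30.85
tcp_pos: [0.4109, 0.2553, 0.0248]
orientation: [0.156, -0.691, 0.691, 0.143]
wrist_force: [-0.6, -2.3, 7.3]
finger_gap: 0.0123
grip_force: 107.0
g [0.4105 0.2476 0.0418] j [ 0.124  0.239 -0.704  0.553  0.42  -1.43 ]
[[ 0.003 -1.     0.018]
 [-0.911  0.004  0.413]
 [-0.413 -0.017 -0.911]]
lean deg 24.4
to [-32.7  -1.3 -71. ]
clock: 31.55
tcp_pos: [0.4104, 0.2547, 0.1]
orientation: [-0.156, 0.691, -0.691, -0.142]
wrist_force: [0.6, 0.3, -1.6]
finger_gap: 0.0121
grip_force: 107.3
g [0.4101 0.247  0.117 ] j [ 0.124  0.128 -0.609  0.757  0.419 -1.431]
[[ 0.005 -1.     0.02 ]
 [-0.911  0.004  0.412]
 [-0.412 -0.02  -0.911]]
lean deg 24.4
[(np.float64(0.29), 4, array([0.0798, 0.0893])), (np.float64(0.305), 36, array([0.0749, 0.0778])), (np.float64(0.32), 83, array([0.0749, 0.0805])), (np.float64(0.335), 76, array([0.0743, 0.0773])), (np.float64(0.35), 85, array([0.0731, 0.0775])), (np.float64(0.365), 92, array([0.0773, 0.0803])), (np.float64(0.38), 91, array([0.0814, 0.0846])), (np.float64(0.395), 4, array([0.0826, 0.0833]))]
[(np.float64(0.29), 41, array([0.076 , 0.0848])), (np.float64(0.305), 1, array([0.0907, 0.0907])), (np.float64(0.32), 7, array([0.0851, 0.0893])), (np.float64(0.335), 20, array([0.076 , 0.0797])), (np.float64(0.35), 14, array([0.0764, 0.0782])), (np.float64(0.365), 27, array([0.077 , 0.0813])), (np.float64(0.38), 28, array([0.0821, 0.0841])), (np.float64(0.395), 1, array([0.0857, 0.0857]))]
```

The pan is level and firmly held with the leaned tool. Next I'll compute grasp targets that keep the nose over the funnel during the half turn.

```bash
cat > tip.py <<'E'
from h import *
from workcell import sensors
s=sensors.get_state();r=Rm(s["orientation"]);g=s["tcp_pos"]-.0187*r[:,2]
import sys
# pan frame in tool frame, from the level grasp (tool x0=-pan x lifted by lean)
r0=np.array([[.005,-1,.02],[-.911,.004,.412],[-.412,-.02,-.911]])
px=r0.T@np.array([-.02,1,0]); py=r0.T@np.array([-1,-.02,0]); pz=r0.T@np.array([0,0,1])
phi0=float(sys.argv[1])   # turn already made
F=np.array([.5305,.036]); zn=float(sys.argv[2])
for dp in map(float,sys.argv[3:]):
    M=r@R.from_rotvec([0,0,dp]).as_matrix()
    X,Y=M@px,M@py; low=-np.sign(Y[2])*Y
    tip=np.degrees(np.arcsin(-X[2])); roll=np.degrees(np.arcsin(Y[2]))
    nose=.138*X-.0275*(M@pz)
    hx=X[:2]/np.linalg.norm(X[:2]); aim=F-hx*.012-low[:2]*.02*min(1,abs(roll)/15)
    gt=np.array([*aim,zn])-nose
    print("phi %.2f tip %.1f roll %.1f g %s rows %s %.2f"%(phi0+dp,tip,roll,gt.round(3),(r.T@(gt-g)*1000).round(0),dp))
E
python3 tip.py 0 .25 0 .4 .8 1.2 1.6 2.0 2.4 2.8 3.14; python3 p.py .41 .2 .32
```

```text
phi 0.00 tip 0.0 roll 0.2 g [ 0.533 -0.114  0.278] rows [ 262. -129. -294.] 0.00
phi 0.40 tip 1.1 roll 9.5 g [ 0.473 -0.102  0.28 ] rows [ 250.  -68. -293.] 0.40
phi 0.80 tip 5.5 roll 17.8 g [ 0.428 -0.069  0.289] rows [ 216.  -23. -288.] 0.80
phi 1.20 tip 12.5 roll 23.7 g [ 0.406 -0.028  0.304] rows [ 172.   -1. -285.] 1.20
phi 1.60 tip 21.1 roll 26.0 g [0.403 0.018 0.322] rows [ 123.    1. -283.] 1.60
phi 2.00 tip 30.5 roll 24.2 g [0.42  0.061 0.341] rows [  76.  -15. -282.] 2.00
phi 2.40 tip 39.4 roll 18.7 g [0.453 0.096 0.357] rows [  38.  -49. -282.] 2.40
phi 2.80 tip 46.0 roll 10.6 g [0.494 0.114 0.368] rows [  17.  -90. -283.] 2.80
phi 3.14 tip 48.6 roll 2.8 g [0.528 0.119 0.372] rows [  12. -124. -284.] 3.14
g [0.4088 0.2468 0.1152] j [ 0.124  0.13  -0.611  0.755  0.419 -1.431]
[[ 0.004 -1.     0.017]
 [-0.911  0.004  0.412]
 [-0.412 -0.017 -0.911]]
lean deg 24.3
to [ -41.7   -4.8 -205.8]
```

```bash
python3 -m handwheel '[[-3,0,-15,0,0],[-9,-1,-45,0,0],[-17,-2,-80,0,0],[-25,-3,-120,0,0],[-33,-4,-160,0,0],[-38,-5,-190,0,0],[-35,-5,-215,0,0],[-20,-5,-232,0,0]]'; python3 tip.py 0 .26 .4 .8
```

```text
clock: 32.45
tcp_pos: [0.4107, 0.1771, 0.3193]
orientation: [-0.156, 0.692, -0.691, -0.143]
wrist_force: [-0.1, 0.6, -2.3]
finger_gap: 0.0122
grip_force: 107.5
phi 0.40 tip 1.1 roll 9.4 g [ 0.473 -0.102  0.29 ] rows [267. -62. -68.] 0.40
phi 0.80 tip 5.4 roll 17.7 g [ 0.428 -0.069  0.299] rows [233. -18. -64.] 0.80
```

```bash
python3 -m handwheel '[[15,-2,-8,0.08,0],[45,-5,-20,0.2,0],[80,-9,-32,0.32,0],[118,-12,-42,0.44,0],[155,-14,-52,0.56,0],[190,-16,-58,0.66,0],[218,-18,-63,0.74,0],[233,-18,-64,0.8,0]]'; python3 tip.py .8 .25 0 .4 .55 .7 .85 1 1.15 1.3
```

```text
clock: 33.25
tcp_pos: [0.4281, -0.0638, 0.2785]
orientation: [0.086, -0.365, 0.907, 0.193]
wrist_force: [0.0, 1.0, -2.0]
finger_gap: 0.0121
grip_force: 107.5
phi 0.80 tip 5.6 roll 18.0 g [ 0.428 -0.069  0.289] rows [-0.  0.  7.] 0.00
phi 1.20 tip 12.6 roll 23.8 g [ 0.406 -0.027  0.305] rows [-15.  47.  10.] 0.40
phi 1.35 tip 15.7 roll 25.1 g [ 0.403 -0.01   0.311] rows [-25.  62.  11.] 0.55
phi 1.50 tip 19.1 roll 25.9 g [0.402 0.007 0.318] rows [-38.  76.  12.] 0.70
phi 1.65 tip 22.5 roll 26.0 g [0.404 0.024 0.325] rows [-52.  88.  12.] 0.85
phi 1.80 tip 26.0 roll 25.6 g [0.409 0.041 0.332] rows [-68.  98.  13.] 1.00
phi 1.95 tip 29.6 roll 24.6 g [0.417 0.057 0.339] rows [-86. 105.  13.] 1.15
phi 2.10 tip 33.1 roll 23.0 g [0.427 0.072 0.346] rows [-104.  109.   13.] 1.30
```

```bash
python3 -m handwheel '[[-4,14,5,0.12,0],[-8,30,7,0.25,0],[-15,47,8,0.4,0],[-25,62,9,0.55,0],[-38,76,10,0.7,0],[-52,88,10,0.85,0],[-68,98,11,1.0,0],[-86,105,11,1.15,0]]'; python3 tip.py 1.95 .25 0 .15 .3 .45 .6 .75 .9 1.05 1.19
```

```text
clock: 34.05
tcp_pos: [0.4158, 0.0671, 0.3252]
orientation: [-0.033, 0.188, 0.959, 0.209]
wrist_force: [-0.0, -0.2, -1.7]
finger_gap: 0.0121
grip_force: 107.6
phi 1.95 tip 29.7 roll 24.6 g [0.417 0.057 0.339] rows [-3. -3.  2.] 0.00
phi 2.10 tip 33.1 roll 23.0 g [0.427 0.072 0.346] rows [-6. 16.  2.] 0.15
phi 2.25 tip 36.5 roll 21.0 g [0.44  0.085 0.352] rows [-12.  34.   2.] 0.30
phi 2.40 tip 39.6 roll 18.5 g [0.454 0.096 0.357] rows [-21.  51.   2.] 0.45
phi 2.55 tip 42.5 roll 15.7 g [0.47  0.106 0.362] rows [-32.  67.   2.] 0.60
phi 2.70 tip 44.9 roll 12.6 g [0.485 0.112 0.366] rows [-43.  79.   1.] 0.75
phi 2.85 tip 46.8 roll 9.3 g [0.5   0.115 0.369] rows [-55.  89.   0.] 0.90
phi 3.00 tip 48.1 roll 5.8 g [0.515 0.118 0.371] rows [-68.  97.  -0.] 1.05
phi 3.14 tip 48.7 roll 2.5 g [0.529 0.118 0.372] rows [-80. 103.  -1.] 1.19
```

```bash
python3 -m handwheel '[[-5,14,2,0.15,0],[-12,34,2,0.3,0],[-21,51,2,0.45,0],[-32,67,2,0.6,0],[-43,79,1,0.75,0],[-55,89,1,0.9,0],[-68,97,0,1.05,0],[-80,103,0,1.19,0]]';python3 -m handwheel '[[0,0,0,0,0],[0,0,0,0,0],[0,0,0,0,0],[0,0,0,0,0]]'
python3 - <<'E'
from h import *
from workcell import imaging
import cv2
t=imaging.read_camera("top")["color"];s=imaging.read_camera("scene")["color"]
cv2.imwrite("pics/w7.png",np.hstack([cv2.resize(t[120:270,130:280],(400,400),interpolation=2),cv2.resize(s[100:260,150:310],(400,400),interpolation=2)]))
E
python3 p.py
```

```text
clock: 34.85
tcp_pos: [0.5292, 0.1264, 0.3539]
orientation: [-0.144, 0.693, 0.69, 0.154]
wrist_force: [0.3, 0.0, -1.0]
finger_gap: 0.0118
grip_force: 107.7
clock: 35.25
tcp_pos: [0.5279, 0.126, 0.3551]
orientation: [-0.143, 0.69, 0.692, 0.155]
wrist_force: [-0.9, 0.2, -1.0]
finger_gap: 0.012
grip_force: 107.5
g [0.5278 0.1183 0.3724] j [-0.149  0.217  0.153  1.556  0.423  1.409]
[[-0.006  1.     0.017]
 [ 0.911 -0.002  0.412]
 [ 0.412  0.018 -0.911]]
lean deg 24.4
```

View pics/w7.png

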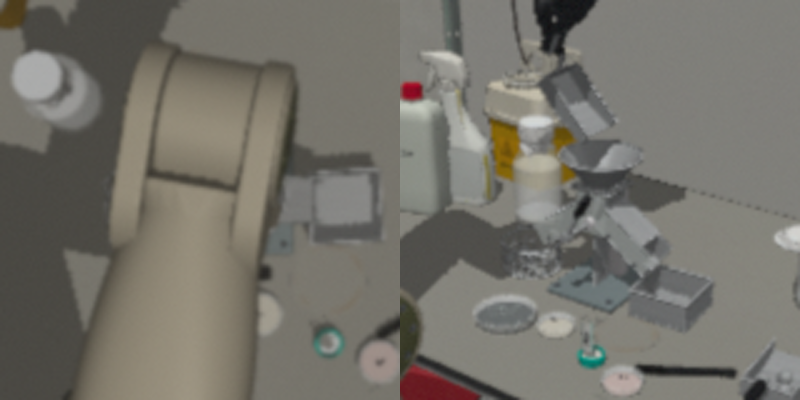

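The picture shows the pan tipped nose-down over the funnel (scene half, ~(585,100)), empty, and the tray empty at (345,205). The wrist load dropped by 0.7 N, the weight of five balls. Now I'll turn the pan back level toward its place.

```bash
python3 -m handwheel '[[5,0,-10,0,0],[10,-3,-22,-0.1,0],[20,-15,-22,-0.25,0],[30,-35,-18,-0.4,0],[40,-58,-12,-0.55,0],[50,-82,-6,-0.7,0],[58,-105,0,-0.85,0],[64,-118,4,-1.0,0]]'; python3 -m handwheel '[[0,0,0,-0.15,0],[0,0,0,-0.3,0],[0,0,0,-0.45,0],[0,0,0,-0.6,0],[0,0,0,-0.75,0],[0,0,0,-0.9,0],[0,0,0,-1.05,0],[0,0,0,-1.2,0]]'; python3 -m handwheel '[[0,0,0,-0.15,0],[0,0,0,-0.3,0],[0,0,0,-0.45,0],[0,0,0,-0.6,0],[0,0,0,-0.75,0],[0,0,0,-0.9,0],[0,0,0,-0.94,0],[0,0,0,-0.94,0]]'; python3 p.py .41 .248 .06
python3 - <<'E'
from h import *
from workcell import imaging
t=imaging.read_camera("top");Q=cloud(t)
c=imaging.read_camera("wrist")
for nm,c in(("top",t),("wrist",c)):
    Q=cloud(c); k=(np.hypot(Q[...,0]-.522,Q[...,1]-.162)<.046)&(Q[...,2]<.03); print(nm,k.sum(),((Q[...,2]>.008)&k).sum())
E
```

```text
clock: 36.15
tcp_pos: [0.4084, 0.1869, 0.377]
orientation: [-0.05, 0.271, 0.939, 0.205]
wrist_force: [0.9, -0.0, -0.7]
finger_gap: 0.0122
grip_force: 107.4
clock: 36.95
tcp_pos: [0.4102, 0.1863, 0.3769]
orientation: [0.075, -0.306, 0.928, 0.197]
wrist_force: [0.4, 0.2, -1.2]
finger_gap: 0.0122
grip_force: 107.5
clock: 37.75
tcp_pos: [0.4102, 0.1862, 0.3768]
orientation: [-0.156, 0.691, -0.691, -0.143]
wrist_force: [-0.6, -0.1, -1.6]
finger_gap: 0.0119
grip_force: 107.5
g [0.4099 0.1785 0.3938] j [-0.043 -0.018 -0.058  1.531  0.425 -1.614]
[[ 0.004 -1.     0.018]
 [-0.911  0.003  0.412]
 [-0.412 -0.018 -0.911]]
lean deg 24.4
to [ 74.3   6.2 332.7]
top 426 81
wrist 2336 656
```

```bash
python3 -m handwheel '[[10,1,40,0,0],[20,2,88,0,0],[31,3,136,0,0],[42,4,184,0,0],[53,5,232,0,0],[62,6,275,0,0],[70,6,312,0,0],[74,6,333,0,0]]'; python3 p.py .41 .248 .043;  python3 -m handwheel '[[2,0,5,0,0],[5,0,11,0,0],[7,0,15.5,0,0],[7,0,15.5,0,0]]'; python3 p.py .41 .248 .042
```

```text
clock: 38.65
tcp_pos: [0.4081, 0.2563, 0.0393]
orientation: [0.154, -0.691, 0.692, 0.144]
wrist_force: [-0.3, -0.3, -0.6]
finger_gap: 0.0119
grip_force: 107.5
g [0.4079 0.2486 0.0563] j [ 0.128  0.214 -0.688  0.597  0.419 -1.426]
[[ 0.002 -1.     0.013]
 [-0.911  0.004  0.412]
 [-0.412 -0.013 -0.911]]
lean deg 24.3
to [ 6.  -2.  11.9]
clock: 39.05
tcp_pos: [0.4113, 0.256, 0.0255]
orientation: [0.156, -0.691, 0.691, 0.143]
wrist_force: [0.0, -0.1, -0.1]
finger_gap: 0.0118
grip_force: 107.6
g [0.411  0.2483 0.0426] j [ 0.126  0.238 -0.703  0.553  0.419 -1.428]
[[ 0.004 -1.     0.018]
 [-0.911  0.004  0.412]
 [-0.412 -0.018 -0.911]]
lean deg 24.4
to [0.5 1.  0.4]
```

```bash
python3 -m handwheel '[[0,0,0.8,0,0],[0,0,0.8,0,0.2],[0,0,0.8,0,0.6],[0,0,0.8,0,1],[0,0,0.8,0,1]]'; python3 -m handwheel '[[0,0,-40,0,1],[0,0,-80,0,1],[0,0,-125,0,1],[0,0,-170,0,1],[20,0,-215,0,1],[60,0,-240,0,1],[60,0,-240,0,1]]'
python3 - <<'E'
from h import *
from workcell import imaging
import cv2
for nm in ("top","scene","wrist"):
    c=imaging.read_camera(nm);Q=cloud(c);X,Y,Z=Q[...,0],Q[...,1],Q[...,2]
    def rect(n,k):
        q=Q[k]
        if len(q)>8: print(nm,n,len(q),[np.round(a,1) for a in cv2.minAreaRect((q[:,:2]*1000).astype(np.float32))])
    rect("pan walls",(abs(X-.41)<.06)&(Y>.26)&(Y<.42)&(Z>.022)&(Z<.036))
    rect("grip",(abs(X-.41)<.03)&(Y>.2)&(Y<.28)&(Z>.038)&(Z<.055))
    k=(abs(X-.409)<.025)&(Y>.30)&(Y<.345); print(nm,"floor z",np.nanpercentile(Z[k],[5,25,50,75,95]).round(4) if k.sum() else 0,k.sum())
    k=(np.hypot(X-.522,Y-.162)<.038)&(Z<.03); print(nm,"basket z",np.nanpercentile(Z[k],[5,25,50,75,95]).round(4) if k.sum() else 0)
    rect("basket",(np.hypot(X-.53,Y-.15)<.08)&(Y>.1)&(Z>.036)&(Z<.052))
    rect("tray",(abs(X-.53)<.075)&(abs(Y+.09)<.06)&(Z>.035)&(Z<.05))
    k=(abs(X-.53)<.04)&(abs(Y+.09)<.03)&(Z<.03); print(nm,"tray floor",np.nanpercentile(Z[k],[5,50,95]).round(4) if k.sum() else 0)
    k=(X>.42)&(X<.465)&(abs(Y-.03)<.06)&(Z>.15)&(Z<.21)&(c["color"].max(2)<70); print(nm,"lever",k.sum(),np.median(Q[k],0).round(4) if k.sum() else 0)
    if nm=="top":
        old=cloud(dict(np.load("top.npz")))
        rect("panR",(abs(X-.455)<.075)&(abs(Y+.305)<.075)&(Z>.02)&(Z<.035))
    if nm=="wrist":   # circles in the basket/top view colours
        v,u=np.where((np.hypot(X-.522,Y-.162)<.04)&(Z>.01)&(Z<.022)); print(len(v), v.mean() if len(v) else 0,u.mean() if len(v) else 0)
E
python3 p.py
```

```text
clock: 39.55
tcp_pos: [0.4104, 0.2565, 0.0243]
orientation: [0.155, -0.691, 0.691, 0.143]
wrist_force: [0.0, 1.2, 1.1]
finger_gap: 0.0603
grip_force: 0.0
clock: 40.25
tcp_pos: [0.4089, 0.0981, 0.2197]
orientation: [0.156, -0.689, 0.694, 0.14]
wrist_force: [-0.6, 0.2, -0.2]
finger_gap: 0.0852
grip_force: 0.0
top pan walls 89 [array([410.9, 336.2]), array([105.7,  71.6]), np.float64(89.6)]
top grip 59 [array([410.6, 250.7]), array([13.4, 50.5]), np.float64(1.1)]
top floor z [-0.0026  0.0007  0.0033  0.0049  0.0072] 191
top basket z [-0.0049 -0.0013  0.0012  0.0051  0.0174]
top basket 106 [array([521.9, 167.6]), array([92.1, 98.9]), np.float64(2.2)]
top tray 110 [array([531.2, -90.6]), array([94.1, 92.2]), np.float64(3.9)]
top tray floor [-0.0037  0.0029  0.0078]
top lever 0 0
top panR 141 [array([ 455.7, -305.2]), array([108.3,  72.5]), np.float64(1.7)]
scene pan walls 73 [array([409.9, 324.4]), array([ 78.5, 121.1]), np.float64(4.4)]
scene grip 37 [array([406.4, 249.9]), array([46.4, 12.6]), np.float64(88.3)]
scene floor z [-0.0009  0.0014  0.0026  0.0043  0.0045] 14
scene basket z [-
[... 195 characters left out ...]
)]
scene tray floor [-0.0009  0.002   0.0185]
scene lever 30 [0.4353 0.002  0.1799]
wrist pan walls 507 [array([410.6, 336.7]), array([107. ,  72.1]), np.float64(90.0)]
wrist grip 374 [array([410.3, 247.6]), array([44.4, 13.2]), np.float64(89.1)]
wrist floor z [0.0031 0.0037 0.0041 0.0045 0.005 ] 454
wrist basket z [-0.0003  0.0004  0.0028  0.0063  0.0185]
wrist basket 1152 [array([514.5, 173.2]), array([119.7,  76.6]), np.float64(40.8)]
wrist tray floor 0
wrist lever 2463 [0.4402 0.0014 0.1904]
415 153.04819277108433 161.70602409638553
g [0.4061 0.095  0.2348] j [-0.253  0.023 -0.408  1.235  0.416 -1.842]
[[ 0.002 -1.     0.017]
 [-0.911  0.005  0.413]
 [-0.413 -0.016 -0.911]]
lean deg 24.4
```

Run:
```python
from h import *
from workcell import imaging
import cv2
from scipy.ndimage import label
for nm in("wrist","top","scene"):
    c=imaging.read_camera(nm);Q=cloud(c);X,Y,Z=Q[...,0],Q[...,1],Q[...,2]
    k=(np.hypot(X-.522,Y-.165)<.041)&(Z>.0115)&(Z<.024)
    L,n=label(k)
    for i in range(1,n+1):
        q=Q[L==i]
        if len(q)>=6: print(nm,len(q),q.mean(0).round(4),np.ptp(q,0).round(3))
    g=(X>.29)&(X<.7)&(Y>-.45)&(Y<.48)&(Z>.009)&(Z<.02)&~(np.hypot(X-.522,Y-.165)<.06)
    L,n=label(g)
    if nm=="top":
        for i in range(1,n+1):
            q=Q[L==i]
            if 6<=len(q)<=60: print("stray?",len(q),q.mean(0).round(3),np.ptp(q,0).round(3))
        f=(np.hypot(X-.5305,Y-.036)<.05); print("funnel z",np.nanpercentile(Z[f],[1,10,50]).round(3))
    np.savez(f"end_{nm}.npz",**c)
```

```text
wrist 115 [0.5161 0.1678 0.017 ] [0.01  0.014 0.01 ]
wrist 214 [0.5192 0.1943 0.0169] [0.016 0.024 0.01 ]
wrist 102 [0.4988 0.1929 0.0171] [0.012 0.011 0.01 ]
wrist 78 [0.5386 0.1971 0.0183] [0.012 0.012 0.007]
top 11 [0.539  0.1969 0.0165] [0.011 0.01  0.008]
top 23 [0.5222 0.1952 0.0169] [0.018 0.021 0.01 ]
top 13 [0.5197 0.1691 0.0172] [0.011 0.011 0.008]
top 10 [0.4998 0.1947 0.0168] [0.01  0.011 0.007]
stray? 10 [0.613 0.017 0.012] [0.011 0.011 0.005]
stray? 33 [ 0.602 -0.005  0.012] [0.032 0.021 0.01 ]
stray? 7 [0.574 0.424 0.016] [0.02  0.002 0.007]
stray? 45 [ 0.488 -0.006  0.012] [0.035 0.034 0.009]
stray? 8 [ 0.453 -0.306  0.016] [0.01  0.01  0.006]
stray? 30 [0.416 0.38  0.012] [0.041 0.019 0.006]
stray? 9 [ 0.437 -0.284  0.017] [0.014 0.011 0.008]
stray? 7 [ 0.428 -0.34   0.013] [0.017 0.003 0.007]
stray? 26 [0.391 0.384 0.012] [0.031 0.015 0.008]
stray? 8 [0.391 0.285 0.016] [0.024 0.003 0.01 ]
stray? 15 [0.371 0.131 0.016] [0.024 0.008 0.009]
stray? 18 [ 0.363 -0.08   0.013] [0.017 0.017 0.01 ]
stray? 7 [ 0.354 -0.068  0.012] [0.007 0.01  0.004]
funnel z [0.01  0.115 0.188]
scene 8 [0.5327 0.1971 0.0174] [0.017 0.015 0.006]
```

Five balls' worth of clusters are in the basket, one of them a touching pair. I'll check whether the point at (0.613, 0.017) was there at the start.

```bash
python3 - <<'E'
from h import *
for f in("top.npz","end_top.npz"):
    Q=cloud(dict(np.load(f)));k=(np.hypot(Q[...,0]-.613,Q[...,1]-.017)<.012);print(f,k.sum(),np.nanpercentile(Q[k][:,2],[10,50,90]).round(4))
    k=(np.hypot(Q[...,0]-.602,Q[...,1]+.005)<.02);print(np.nanpercentile(Q[k][:,2],[10,50,90]).round(4))
E
python3 -m handwheel '[[0,0,-20,0,1],[0,0,-20,0,1],[0,0,-20,0,1]]'; python3 -c "
from workcell import workorder; print(workorder.hand_in())"
```

```text
top.npz 26 [0.0005 0.0075 0.0109]
[0.0036 0.0093 0.0135]
end_top.npz 25 [0.0014 0.0085 0.0129]
[0.004  0.0091 0.0137]
clock: 40.85
tcp_pos: [0.4062, 0.0955, 0.236]
orientation: [-0.155, 0.692, -0.691, -0.143]
wrist_force: [0.5, -0.7, -0.3]
finger_gap: 0.0854
grip_force: 0.0
the job is handed in; nothing more can be done
None
```

I handed the job in at about 41 s: the lever is fully over toward the basket, depth readings show five balls in the basket (two touching), the empty pan_small is flat on the bench (turned about 90° and a little off its old spot), and the basket (no clear shift in depth readings), tray and other pan still measure in place.

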